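# Roll down the edge trim of an endoscopy video unit

### The arm

A 6-joint arm with a two-finger parallel gripper is mounted at the origin on the work surface. World frame = base frame: x ahead of the robot, y to its left, z up, the work surface at z = 0. Lengths are in m, angles in rad, forces in N, time in s.
With the tool pointing down it reaches from about 0.275 to 0.75 m from the base axis. Payload 10.2 kg.
Tool frame: the origin (TCP) lies between the finger pads; the fingertips stand 14 mm ahead of it and the grasp point (between the pads) lies 5 mm behind it (finger_overhang is the distance from the TCP to the fingertips, in m); z points along the fingers, y is the direction in which the jaws open and shut (so a half turn about z gives the same grasp; the last joint's range is limited). The gripper opens to 85 mm and grips with 20 to 120 N. Pads are 22 mm wide; open, the fingers measure 114 mm over their backs; the gripper's body (76 mm by 85 mm) begins 54 mm behind the grasp point. The pads swing forward as they close: fully open they stand 13 mm farther back than shut.
Start: joints at [-1.559, 0.313, 1.498, -0, 1.331, -0.223], TCP at [0.122, -0.511, 0.206] pointing down, gripper open.
Joint ranges: [-2.94, 2.94], [-0.97, 2.17], [0.19, 2.56], [-1.23, 4.37], [0.02, 3.11], [-2.88, 2.88]. Speed limits (rad/s): [2.39, 2.39, 3.01, 3.14, 3.14, 3.14].

### API

Orientations are given as [roll, pitch, yaw] about the fixed x, y, z axes, in that order (R = Rz(yaw) Ry(pitch) Rx(roll)).
In Python, from bench import sense, camera, camera_params, finish_job, finger_overhang gives the robot as it stands. The module is installed in compiled form; this text tells all that it offers.
- The arm moves only by the tool move_arm, never from a script. Its argument "plan" is a list of rows, each an object of numbers: "fingers": the finger opening in m, from 0 to 0.0854; "dx", "dy", "dz": the shift along the world's x, y, z in m; "rx", "ry", "rz": the turn, a rotation vector about the world's x, y, z in degrees. In form: [{"fingers": .., "dx": .., "dy": .., "dz": .., "rx": .., "ry": .., "rz": ..}, ...]. A call has 1 to 12 rows; each row shifts and turns the commanded pose from where the row before left it; what a row does not reach is not made up. A row lasts 1/8 s, in which the tool goes at most 62.5 mm and 10.7 degrees, less where a joint would pass 70% of its speed; a pose out of reach is approached as far as the arm can. A call is refused whole if a number of a shift passes 0.0625 or a number of a turn 10.7, either way. A call with a gripper value outside its range is refused whole. The fingers move at their own pace and stop on an object; "force" is the grip in N (left out, the last holds). Time passes only in rows, so rows that do not move let the fingers close. It gives the time, the measured TCP pose, the force and the opening at its end, in the units of the state.
- sense(): the state, without advancing time (a new reading comes with each control period).
- camera(name): name is "side" or "top" or "wrist"; returns the picture (400x640x3 uint8, red, green, blue); there is no depth.
- camera_params(name): a dict with "mtx" (3x3 intrinsics, pixels), "pose" (4x4, takes a point from camera to world coordinates). Camera axes: x right, y up, looking along -z (the intrinsics and any distortion apply to the point x, -y, -z); pixel columns grow to the right and rows downward; lengths in m; the calibration is good to about 2 mm. The wrist camera is an equidistant fisheye: a pixel r from the principal point sees the ray r / f radians off the axis. A picture is of the moment at which its call begins: read the wrist's pose just before it. camera_params takes no time and is no camera call; for the wrist camera it gives the pose at the moment of the call.
- finish_job(): hands the job in, once; it reports no verdict.
The state is a dict: "t": time; "joint_pos": joint angles; "joint_vel": joint speeds; "tau": joint torques, N m; "tool_pos": TCP position; "eef_rot": TCP orientation; "contact_force": force on the tool from outside, world axes, zero at the start; "moment": the same for the moment, N m; "grip_width": finger opening in m.
Only numpy, scipy, OpenCV 4.12 (cv2) and the standard library are available. Lean on these libraries where they do the work, as an engineer would, in place of code of your own. Each camera call takes 0.05 s, during which the arm holds its last target. There are 200 camera calls.

### The job

The blue trim strip along the sloped front edge of the white video unit stands proud: take the hand roller from its rest and roll the strip down firmly until every section is flush, touching the strip and the sloped edge with nothing but the roller. Then log the job by pushing the sprung plunger of the counter fully down and letting it come back up. Leave the roller standing upright on its rest as you found it, and leave the other things where they are.

Things in the scene. Friction and masses are not known exactly. Their poses are not given: they have to be found in the camera images.
- unit: white endoscopy video unit, 240 (x, depth) x 300 (y) x 100 mm tall, fixed; origin at the centre of its underside, its front faces -x. Its upper front edge is a slope 50 mm wide, 30 degrees from level, falling to the front, which carries the trim strip.
- rail (a point): middle of the square grey rail (25 mm, along the unit's y) fixed above the unit, at x = -60 mm, 255 mm above the table, on 20 mm posts at y = +-170 mm. With a vertical tool over the strip the gripper's body would meet it; a tool square to the slope is clear of it.
- trim: the slope with the blue strip; origin at the strip's middle, on the surface with which the seated strip is flush; z square out of the slope (30 degrees from vertical, to the unit's front), y along the strip, x up the slope. The strip is a row of eight rigid snap-in sections, 26 mm wide (x), 21.4 long, centred at y = -77, -55, ... 77 mm; the white margins all round it are at z = 0.
- roller: hand roller, 0.28 kg, upright on its rest; origin at the wheel's lowest point, z up the handle. Rubber wheel 40 mm dia, 24 wide, axle along x, rolls along y. Steel cross plate 68 (x) x 32 (y) mm at z = 46 to 54; square grey handle 24 x 24 mm, z = 54 to 106, on the same axis, faces square to x and y. A half turn about z makes no difference.
- rest: the roller's rest, fixed: base 80 x 70 x 6 mm with two rails along y, 60 mm long, tops 60 mm up, inner faces 44 mm apart; origin at the centre of the underside. The roller's cross plate lies on the rail tops, wheel and fork (36 mm wide) hang between: roller origin 14 mm above this origin, its x along this x.
- plunger_top (a point): centre of the top of the counter's plunger, a black round cap 32 mm dia, up at 88 mm above the table, on a grey counter block 75 x 75 x 60 mm on a 90 mm foot plate, fixed. Rest and counter may have changed sides.
- plunger (a joint): travel of the plunger straight down, m: 0 up, 0.012 at its stop; sprung, 4 N at the top to 10 N at the stop, returns by itself.
- clip0 (a joint): how far section 0 of the strip (centre y = -77 mm in the trim frame) is pressed in, m: 0 = its face 6 mm proud, 0.006 = flush, at its stop; starts 0 to 1.5 mm in. Takes about 7 N square to the slope and stays where it is pushed.
- clip1 (a joint): how far section 1 of the strip (centre y = -55 mm in the trim frame) is pressed in, m: 0 = its face 6 mm proud, 0.006 = flush, at its stop; starts 0 to 1.5 mm in. Takes about 7 N square to the slope and stays where it is pushed.
- clip2 (a joint): how far section 2 of the strip (centre y = -33 mm in the trim frame) is pressed in, m: 0 = its face 6 mm proud, 0.006 = flush, at its stop; starts 0 to 1.5 mm in. Takes about 7 N square to the slope and stays where it is pushed.
- clip3 (a joint): how far section 3 of the strip (centre y = -11 mm in the trim frame) is pressed in, m: 0 = its face 6 mm proud, 0.006 = flush, at its stop; starts 0 to 1.5 mm in. Takes about 7 N square to the slope and stays where it is pushed.
- clip4 (a joint): how far section 4 of the strip (centre y = 11 mm in the trim frame) is pressed in, m: 0 = its face 6 mm proud, 0.006 = flush, at its stop; starts 0 to 1.5 mm in. Takes about 7 N square to the slope and stays where it is pushed.
- clip5 (a joint): how far section 5 of the strip (centre y = 33 mm in the trim frame) is pressed in, m: 0 = its face 6 mm proud, 0.006 = flush, at its stop; starts 0 to 1.5 mm in. Takes about 7 N square to the slope and stays where it is pushed.
- clip6 (a joint): how far section 6 of the strip (centre y = 55 mm in the trim frame) is pressed in, m: 0 = its face 6 mm proud, 0.006 = flush, at its stop; starts 0 to 1.5 mm in. Takes about 7 N square to the slope and stays where it is pushed.
- clip7 (a joint): how far section 7 of the strip (centre y = 77 mm in the trim frame) is pressed in, m: 0 = its face 6 mm proud, 0.006 = flush, at its stop; starts 0 to 1.5 mm in. Takes about 7 N square to the slope and stays where it is pushed.
- camera_head: black camera head, 98 mm long, lying on the unit's top; bystander; origin under its middle
- scope_sheath: slim steel scope sheath, 190 mm long, flat on the table in front of the unit; bystander; origin under its middle
- bottle: white bottle, 60 mm dia, 160 mm tall; bystander; origin under its middle
- dish: steel dish, 120 mm dia, 35 mm tall; bystander; origin under its middle
- driver: screwdriver lying on the table; bystander; origin under its middle
- carton: small cardboard carton 70 x 50 x 35 mm; bystander; origin under its middle
- cup: steel cup, 70 mm dia, 80 mm tall; bystander; origin under its middle
Mind the look-alikes: they are no part of the job. Leave any orange or pink look-alike of the rest alone.

How it is judged:
By the outcome, as a careful person would: the job done as asked, in the order asked, and still so for the second after the job is handed in, with the robot touching nothing.
It also fails if it takes over 69 s, if anything falls off the work surface, if the arm or the gripper's body presses on something with over 40 N, if the wrist force passes 120 N, or if a joint passes its speed limit or range.

## Working session

There is one attempt and no reset: what is moved stays moved. The work goes in short steps, Python scripts to look and compute and a tool call to move; the robot and the scene stay as the last step left them, time stands still between calls to the robot, and variables do not carry over. Pictures are saved under pics/ and viewed, about 8 in all and at most 12, crops included, and the job is handed in when it is done.

Besides the shell and the picture viewer there is one more tool, called after "Call:" as a command line: name --argument value ..., lists and objects as JSON in quotes. move_arm: Moves the arm, as the interface text tells. Its arguments: {"type":"object","properties":{"plan":{"type":"array","items":{"type":"object","properties":{"fingers":{"type":"number"},"dx":{"type":"number"},"dy":{"type":"number"},"dz":{"type":"number"},"rx":{"type":"number"},"ry":{"type":"number"},"rz":{"type":"number"}}}},"force":{"type":"number"}},"required":["plan"]}

```bash
mkdir -p pics; python3 - <<'E'
from bench import *
import cv2,numpy as np
for n in("top","side"):
    im=camera(n); cv2.imwrite(f"pics/{n}0.png",im[...,::-1]); p=camera_params(n); print(n,np.round(p["mtx"],1).tolist(),np.round(p["pose"],3).tolist(),[k for k in p])
print(sense()); print(finger_overhang)
E
```

```text
top [[397.4, 0.0, 325.4], [0.0, 397.4, 197.8], [0.0, 0.0, 1.0]] [[0.017, 0.989, -0.15, 0.3], [-1.0, 0.017, 0.004, 0.022], [0.006, 0.15, 0.989, 1.298], [0.0, 0.0, 0.0, 1.0]] ['mtx', 'pose']
side [[422.9, 0.0, 326.8], [0.0, 422.9, 192.4], [0.0, 0.0, 1.0]] [[-0.783, 0.469, -0.409, 0.041], [-0.622, -0.576, 0.531, 0.569], [0.013, 0.67, 0.742, 0.945], [0.0, 0.0, 0.0, 1.0]] ['mtx', 'pose']
{'t': 0.1, 'joint_pos': array([-1.55937588e+00,  3.13372828e-01,  1.49828464e+00,  1.02607801e-05,
        1.33097668e+00, -2.23407576e-01]), 'joint_vel': array([-0.00035537, -0.00228223, -0.00139022, -0.00068325, -0.00045813,
        0.00063261]), 'tau': array([ 1.83094500e-03, -4.12902939e+01, -2.60146308e+01, -2.29583875e-04,
        3.01966509e-03, -2.48535247e-05]), 'tool_pos': array([ 0.12213926, -0.51036733,  0.20513196]), 'eef_rot': array([-3.14057925e+00, -2.40464228e-04,  2.34825455e-01]), 'contact_force': array([ 0.10527119, -0.76838013, -0.74449171]), 'moment': array([-0.0128488 , -0.00243298,  0.01555225]), 'grip_width': 0.08577508476878032}
0.014
```

View pics/top0.png

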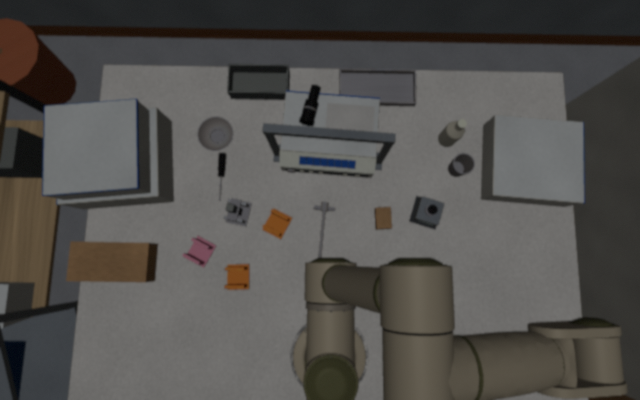

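View pics/side0.png

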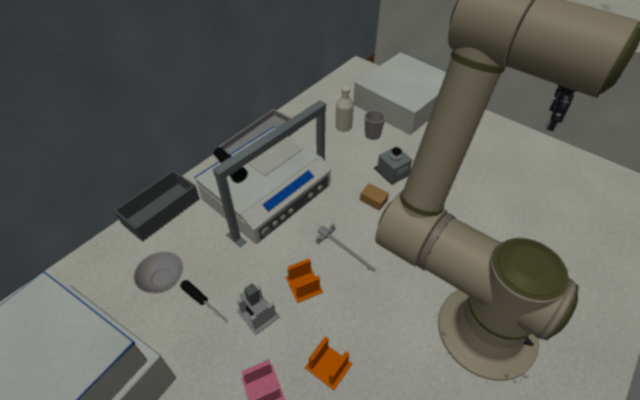

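The top view shows the unit with its blue strip at about (328,162), the roller on the grey rest at (238,211) and the counter at (428,211). The orange and pink rests are the look-alikes. In the side view the strip is at (289,190), the roller at (254,300) and the counter at (395,160).

```bash
cat > h.py <<'E'
from bench import *
import cv2,numpy as np
from scipy.spatial.transform import Rotation as Ro
def ray(n,uv,p=None):
    p=p or camera_params(n); K=p["mtx"]; T=np.array(p["pose"])
    x=(uv[0]-K[0,2])/K[0,0]; y=(uv[1]-K[1,2])/K[1,1]
    if n=="wrist":
        r=np.hypot(x,y); s=np.sin(r)/r if r>1e-9 else 1; d=np.array([x*s,-y*s,-np.cos(r)])
    else: d=np.array([x,-y,-1.])
    d=T[:3,:3]@d; return T[:3,3],d/np.linalg.norm(d)
def plane(r,z): return r[0]+r[1]*(z-r[0][2])/r[1][2]
def tri(rs):
    A=sum(np.eye(3)-np.outer(d,d) for o,d in rs); b=sum((np.eye(3)-np.outer(d,d))@o for o,d in rs)
    X=np.linalg.solve(A,b); return X,[round(1000*float(np.linalg.norm((np.eye(3)-np.outer(d,d))@(X-o))),1) for o,d in rs]
def blue(im,lo=60):
    h=cv2.cvtColor(im,cv2.COLOR_RGB2HSV); m=cv2.inRange(h,(105,150,lo),(128,255,255))
    n,l,s,c=cv2.connectedComponentsWithStats(m); i=1+np.argmax(s[1:,4]); return (l==i).astype(np.uint8),c[i],s[i]
E
python3 - <<'E'
from h import *
rs=[];Q={}
for n in("top","side"):
    im=cv2.cvtColor(cv2.imread(f"pics/{n}0.png"),cv2.COLOR_BGR2RGB)
    m,c,s=blue(im); print(n,c,s); rs.append(ray(n,c))
    r=cv2.minAreaRect(cv2.findContours(m,0,2)[0][0]); print(cv2.boxPoints(r).round(1).tolist()); Q[n]=im
    print([plane(ray(n,p),.09).round(4).tolist() for p in cv2.boxPoints(r)])
print(tri(rs))
def crop(n,c,w=30): 
    x,y=c; return cv2.resize(Q[n][y-w:y+w,x-w:x+w],(380,290),interpolation=cv2.INTER_CUBIC)
a=np.vstack([np.hstack([crop("top",(238,211)),crop("side",(254,300))]),np.hstack([crop("top",(428,211)),crop("side",(395,162))])])
cv2.imwrite("pics/c.png",cv2.convertScaleAbs(a,alpha=1.5)[...,::-1])
for c,z in(((238,211),.1),((433,209),.088)): print(plane(ray("top",c),z))
E
```

```text
top [326.45578231 162.05442177] [300 158  54   9 294]
[[299.8999938964844, 162.8000030517578], [300.29998779296875, 157.1999969482422], [353.3999938964844, 161.3000030517578], [352.8999938964844, 166.8000030517578]]
[[0.5921, 0.0984, 0.09], [0.6099, 0.0975, 0.09], [0.5999, -0.0684, 0.09], [0.582, -0.0671, 0.09]]
side [287.6087963  190.45138889] [264 171  49  40 432]
[[263.1000061035156, 204.1999969482422], [308.3999938964844, 170.1999969482422], [313.1000061035156, 176.39999389648438], [267.79998779296875, 210.39999389648438]]
[[0.6165, 0.0978, 0.09], [0.6056, -0.0753, 0.09], [0.5794, -0.0646, 0.09], [0.592, 0.1055, 0.09]]
(array([0.59902461, 0.01694388, 0.0863513 ]), [2.7, 2.7])
[0.43641448 0.28117838 0.1       ]
[ 0.45432508 -0.31419205  0.088     ]
```

View pics/c.png

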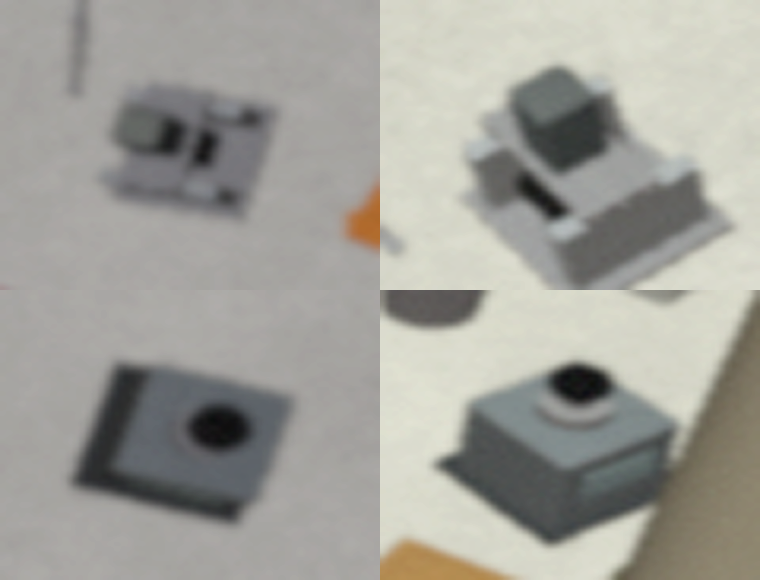

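The crops give the handle top at about top (230.9,207.3) and side (251.6,288.6), and the plunger cap at top (432.6,209.3) and side (396.6,151.4). The rest is yawed about -10°. Next I triangulate these and move up over the counter side for wrist views.

```bash
python3 - <<'E'
from h import *
print(tri([ray("top",(230.9,207.3)),ray("side",(251.6,288.6))]))
print(tri([ray("top",(432.6,209.3)),ray("side",(396.6,151.4))]))
p=camera_params("wrist");s=sense();R=Ro.from_euler("xyz",s["eef_rot"]).as_matrix()
T=np.array(p["pose"]);print(p["mtx"].round(1).tolist(),(R.T@(T[:3,3]-s["tool_pos"])).round(3),(R.T@T[:3,:3]).round(2))
E
```

```text
(array([0.44731903, 0.30102674, 0.11491275]), [2.2, 2.2])
(array([ 0.45604828, -0.31457882,  0.07934112]), [1.7, 1.7])
[[309.7, 0.0, 322.4], [0.0, 309.7, 203.9], [0.0, 0.0, 1.0]] [ 0.084  0.001 -0.168] [[-0.    0.95  0.32]
 [ 1.   -0.    0.  ]
 [ 0.    0.32 -0.95]]
```

Call:
move_arm --plan '[{"dx": 0.03,"dy": 0.02,"dz": 0.05,"fingers": 0.085},{"dx": 0.045,"dy": 0.03,"dz": 0.025},{"dx": 0.05,"dy": 0.035},{"dx": 0.05,"dy": 0.035},{"dx": 0.05,"dy": 0.035},{"dx": 0.03,"dy": 0.02},{}]'

```text
schema error: expected keys fingers, dx, dy, dz, rx, ry, rz
```

Call:
move_arm --plan '[{"fingers": 0.085,"dx": 0.03,"dy": 0.02,"dz": 0.05,"rx": 0,"ry": 0,"rz": 5},{"fingers": 0.085,"dx": 0.045,"dy": 0.03,"dz": 0.025,"rx": 0,"ry": 0,"rz": 10},{"fingers": 0.085,"dx": 0.05,"dy": 0.035,"dz": 0,"rx": 0,"ry": 0,"rz": 10},{"fingers": 0.085,"dx": 0.05,"dy": 0.035,"dz": 0,"rx": 0,"ry": 0,"rz": 10},{"fingers": 0.085,"dx": 0.05,"dy": 0.035,"dz": 0,"rx": 0,"ry": 0,"rz": 10},{"fingers": 0.085,"dx": 0.05,"dy": 0.035,"dz": 0,"rx": 0,"ry": 0,"rz": 10},{"fingers": 0.085,"dx": 0.04,"dy": 0.04,"dz": 0,"rx": 0,"ry": 0,"rz": 10},{"fingers": 0.085,"dx": 0,"dy": 0,"dz": 0,"rx": 0,"ry": 0,"rz": 1.5}]'

```text
t: 1.1
tool_pos: [0.439, -0.278, 0.2802]
eef_rot: [-3.141, -0.001, 1.403]
contact_force: [-0.4, -1.3, -0.0]
grip_width: 0.085
```

```bash
cat > shot.py <<'E'
import sys,pickle
from h import *
n=sys.argv[1]; p=camera_params("wrist"); im=camera("wrist"); pickle.dump((p,im),open(n+".pkl","wb"))
cv2.imwrite(f"pics/{n}.png",im[...,::-1]); s=sense(); print(s["t"],s["tool_pos"].round(4),s["eef_rot"].round(4),s["joint_pos"].round(2),s["contact_force"].round(2))
E
python3 shot.py w1
```

```text
1.15 [ 0.4378 -0.2795  0.2802] [-3.1409e+00 -3.0000e-04  1.4000e+00] [-0.79  0.26  1.38 -0.    1.51 -0.62] [-0.85 -0.65 -0.07]
```

Call:
move_arm --plan '[{"fingers": 0.085,"dx": 0.0,"dy": 0.04,"dz": 0.02,"rx": 0,"ry": 0,"rz": 0},{"fingers": 0.085,"dx": 0,"dy": 0.06,"dz": 0.02,"rx": 0,"ry": 0,"rz": 0},{"fingers": 0.085,"dx": 0,"dy": 0.06,"dz": 0,"rx": 0,"ry": 0,"rz": 0},{"fingers": 0.085,"dx": 0.0,"dy": 0.05,"dz": 0,"rx": 0,"ry": 0,"rz": 0},{"fingers": 0.085,"dx": 0,"dy": 0.03,"dz": 0,"rx": 0,"ry": 0,"rz": 0},{"fingers": 0.085,"dx": 0,"dy": 0,"dz": 0,"rx": 0,"ry": 0,"rz": 0}]'

```text
t: 1.9
tool_pos: [0.4368, -0.041, 0.3205]
eef_rot: [3.141, 0.0, 1.396]
contact_force: [0.3, -0.4, -0.9]
grip_width: 0.0848
```

```bash
python3 shot.py w2
```

```text
1.95 [ 0.4369 -0.0419  0.3204] [-3.1416e+00  4.0000e-04  1.3945e+00] [-0.36  0.06  1.51 -0.    1.57 -0.19] [-0.02 -1.08  0.48]
```

Call:
move_arm --plan '[{"fingers": 0.085,"dx": 0.0,"dy": 0.04,"dz": 0,"rx": 0,"ry": 0,"rz": 0},{"fingers": 0.085,"dx": 0.01,"dy": 0.06,"dz": 0,"rx": 0,"ry": 0,"rz": 0},{"fingers": 0.085,"dx": 0.01,"dy": 0.06,"dz": -0.02,"rx": 0,"ry": 0,"rz": 0},{"fingers": 0.085,"dx": 0.01,"dy": 0.06,"dz": -0.02,"rx": 0,"ry": 0,"rz": 0},{"fingers": 0.085,"dx": 0.01,"dy": 0.03,"dz": -0.02,"rx": 0,"ry": 0,"rz": 0},{"fingers": 0.085,"dx": 0,"dy": 0,"dz": 0,"rx": 0,"ry": 0,"rz": 0}]'

```text
t: 2.7
tool_pos: [0.4769, 0.2056, 0.2592]
eef_rot: [-3.138, 0.002, 1.395]
contact_force: [-0.4, 1.0, 1.0]
grip_width: 0.0847
```

```bash
python3 shot.py w3; python3 - <<'E'
import cv2,numpy as np
a=[cv2.resize(cv2.imread(f"pics/{n}.png"),(400,250)) for n in("w1","w2","w3")]+[np.zeros((250,400,3),np.uint8)]
cv2.imwrite("pics/m1.png",cv2.convertScaleAbs(np.vstack([np.hstack(a[:2]),np.hstack(a[2:])]),alpha=1.4))
E
```

```text
2.75 [0.4771 0.2047 0.2605] [-3.1400e+00  1.1000e-03  1.3944e+00] [ 0.18  0.27  1.42 -0.    1.46  0.36] [ 0.24 -0.39  0.31]
```

View pics/m1.png

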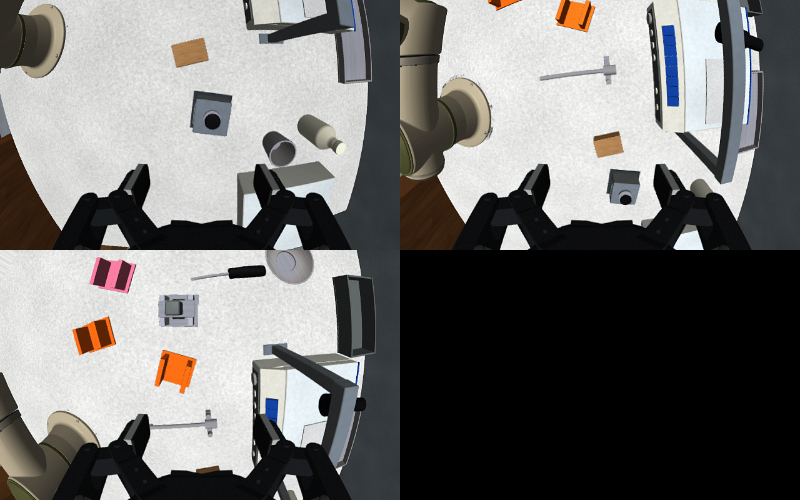

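Wrist views: w1 shows the counter with its cap near full-res (339,194). w2 shows the whole strip at about x 430, y 40-170. w3 shows the roller on its grey rest near (280,93), with the handle visible.

```bash
python3 - <<'E'
from h import *
import pickle
def crop(n,x,y,w,h):
    im=pickle.load(open(n+".pkl","rb"))[1]; return cv2.resize(im[y:y+h,x:x+w],(w*400//w,h*400//w),interpolation=cv2.INTER_CUBIC)
a=crop("w3",240,60,80,80); b=crop("w1",300,140,80,80)
cv2.imwrite("pics/m2.png",np.hstack([a,b])[...,::-1])
p,im=pickle.load(open("w2.pkl","rb")); m,c,s=blue(im); print(c,s)
q=cv2.boxPoints(cv2.minAreaRect(max(cv2.findContours(m,0,1)[0],key=len))); print(q.round(1).tolist())
for z in(.085,.092): print([plane(ray("wrist",u,p),z).round(4).tolist() for u in [c,(q[0]+q[1])/2,(q[1]+q[2])/2,(q[2]+q[3])/2,(q[3]+q[0])/2]])
T=cv2.imread("pics/top0.png");
for k in("top","side"):
    _,c2,_=blue(cv2.cvtColor(cv2.imread(f"pics/{k}0.png"),cv2.COLOR_BGR2RGB)); print(k,tri([ray("wrist",c,p),ray(k,c2)]))
for n,k in(("w1",(339,194)),):
    pp,im=pickle.load(open(n+".pkl","rb")); g=im.max(2)<60; y,x=np.nonzero(g[150:230,300:380]); print("cap",x.mean()+300,y.mean()+150,len(x),x.min(),x.max(),y.min(),y.max())
    u=(x.mean()+300,y.mean()+150); print(plane(ray("wrist",u,pp),.088),tri([ray("wrist",u,pp),ray("top",(432.6,209.3))]),tri([ray("wrist",u,pp),ray("side",(396.6,151.4))]))
E
```

```text
[433.22141638 104.5806314 ] [ 419   41   27  129 2344]
[[418.6000061035156, 41.5], [438.70001220703125, 40.0], [448.1000061035156, 168.6999969482422], [428.0, 170.1999969482422]]
[[0.5981, 0.0169, 0.085], [0.6055, 0.1042, 0.085], [0.6131, 0.0158, 0.085], [0.5957, -0.0735, 0.085], [0.5836, 0.0168, 0.085]]
[[0.5956, 0.0173, 0.092], [0.6029, 0.1031, 0.092], [0.6103, 0.0162, 0.092], [0.5932, -0.0715, 0.092], [0.5813, 0.0172, 0.092]]
top (array([0.5967548 , 0.01631413, 0.08763844]), [0.9, 0.9])
side (array([0.5992928 , 0.01781471, 0.08677507]), [1.9, 1.9])
cap 337.19721577726216 173.81747873163187 1293 5 70 0 57
[ 0.45652583 -0.28309532  0.088     ] (array([ 0.45214704, -0.28800113,  0.12654871]), [14.4, 14.4]) (array([ 0.45048446, -0.28263606,  0.10558819]), [6.9, 6.9])
```

View pics/m2.png

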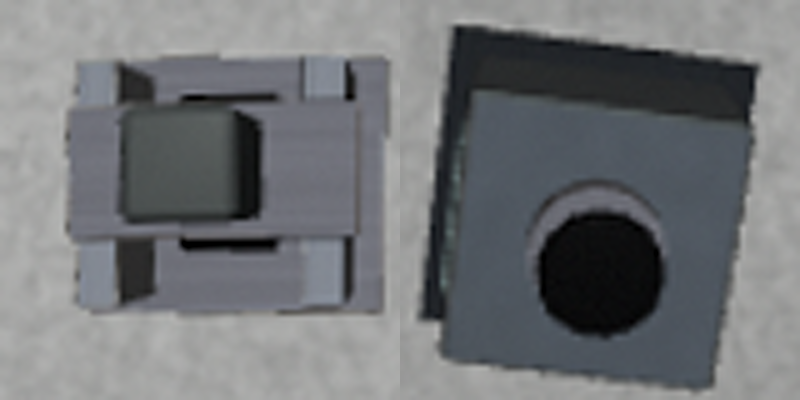

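The crops show the handle top centred at full-res (276,92.6) in w3, square to the image, so the gripper yaw already matches. The cap is centred at (340.2,194.4) in w1.

```bash
python3 - <<'E'
from h import *
import pickle
w1=pickle.load(open("w1.pkl","rb"))[0];w3=pickle.load(open("w3.pkl","rb"))[0]
for nm,p,u,t,s,z in(("cap",w1,(340.2,194.4),(432.6,209.3),(396.6,151.4),.088),("handle",w3,(276,92.6),(230.9,207.3),(251.6,288.6),.12)):
    r=ray("wrist",u,p); print(nm,plane(r,z).round(4),tri([r,ray("top",t)]),tri([r,ray("side",s)]),tri([r,ray("top",t),ray("side",s)]))
c=np.array([[122,105],[238,105],[238,218],[122,222]])/5+[240,60]
P=np.array([plane(ray("wrist",u,w3),.12) for u in c]); print([np.linalg.norm(P[i]-P[i-1]).round(4) for i in range(4)], [np.degrees(np.arctan2(*(P[i]-P[j])[[1,0]])).round(1) for i,j in((1,0),(2,3),(0,3),(1,2))])
E
```

```text
cap [ 0.4562 -0.3092  0.088 ] (array([ 0.45678136, -0.31993789,  0.05785131]), [1.3, 1.3]) (array([ 0.45624388, -0.31097747,  0.08214924]), [0.0, 0.0]) (array([ 0.45587149, -0.31310762,  0.08035194]), [1.5, 2.4, 1.3])
handle [0.4484 0.3049 0.12  ] (array([0.44644254, 0.30465574, 0.10003347]), [1.7, 1.7]) (array([0.44775297, 0.30416188, 0.11903826]), [0.9, 0.9]) (array([0.44734656, 0.30246739, 0.11527695]), [2.7, 3.3, 1.6])
[np.float64(0.0236), np.float64(0.023), np.float64(0.0226), np.float64(0.0232)] [np.float64(-12.3), np.float64(-9.9), np.float64(79.0), np.float64(79.4)]
```

Call:
move_arm --plan '[{"fingers": 0.085,"dx": -0.014,"dy": 0.05,"dz": -0.025,"rx": 0,"ry": 0,"rz": 0},{"fingers": 0.085,"dx": -0.015,"dy": 0.05,"dz": -0.025,"rx": 0,"ry": 0,"rz": 0},{"fingers": 0.085,"dx": 0,"dy": 0,"dz": 0,"rx": 0,"ry": 0,"rz": 0},{"fingers": 0.085,"dx": 0,"dy": 0,"dz": 0,"rx": 0,"ry": 0,"rz": 0}]'

```text
t: 3.25
tool_pos: [0.4488, 0.3043, 0.2123]
eef_rot: [3.14, -0.0, 1.394]
contact_force: [-0.2, 0.0, 0.2]
grip_width: 0.0853
```

```bash
python3 shot.py w4; python3 -c "
import cv2;im=cv2.imread('pics/w4.png')[180:400,200:440];cv2.imwrite('pics/w4c.png',cv2.resize(im,None,fx=2.5,fy=2.5,interpolation=2))"
```

```text
3.3 [0.4489 0.3042 0.2124] [ 3.1398e+00 -7.0000e-04  1.3930e+00] [ 0.38  0.35  1.44 -0.    1.36  0.56] [-0.21 -0.6   0.17]
```

View pics/w4c.png

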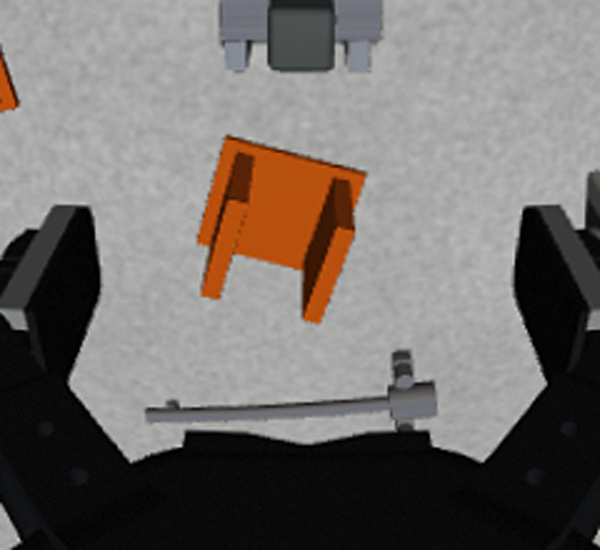

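```bash
python3 - <<'E'
from h import *
import pickle
w3=pickle.load(open("w3.pkl","rb"))[0];p,im=pickle.load(open("w4.pkl","rb"))
c=cv2.resize(im[165:225,280:365],None,fx=6,fy=6,interpolation=2);cv2.imwrite("pics/w4d.png",c[...,::-1])
u=(320.8,195.2);r=ray("wrist",u,p);print(plane(r,.12),tri([r,ray("wrist",(276,92.6),w3)]))
E
```

```text
[0.44840205 0.30641813 0.12      ] (array([0.44798558, 0.30516245, 0.11604662]), [0.2, 0.2])
```

View pics/w4d.png

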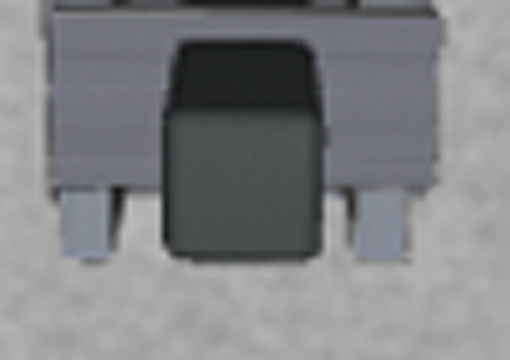

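The handle face is centred at (320.5,195.5) and square to the gripper. Its position is about (0.448, 0.305), with its top near 0.118. Descending to grip.

Call:
move_arm --plan '[{"fingers": 0.085,"dx": -0.001,"dy": 0.001,"dz": -0.045,"rx": 0,"ry": 0,"rz": 0},{"fingers": 0.085,"dx": 0,"dy": 0,"dz": -0.045,"rx": 0,"ry": 0,"rz": 0},{"fingers": 0.06,"dx": 0,"dy": 0,"dz": -0.033,"rx": 0,"ry": 0,"rz": 0},{"fingers": 0.04,"dx": 0,"dy": 0,"dz": 0,"rx": 0,"ry": 0,"rz": 0},{"fingers": 0.0,"dx": 0,"dy": 0,"dz": 0,"rx": 0,"ry": 0,"rz": 0},{"fingers": 0.0,"dx": 0,"dy": 0,"dz": 0,"rx": 0,"ry": 0,"rz": 0},{"fingers": 0.0,"dx": 0,"dy": 0,"dz": 0,"rx": 0,"ry": 0,"rz": 0},{"fingers": 0.0,"dx": 0,"dy": 0,"dz": 0,"rx": 0,"ry": 0,"rz": 0}]' --force 110

```text
t: 4.3
tool_pos: [0.4477, 0.307, 0.0908]
eef_rot: [3.138, -0.002, 1.395]
contact_force: [-1.7, -0.8, 6.1]
grip_width: 0.0189
```

```bash
python3 -c "
from bench import *
s=sense();print(s['t'],s['tool_pos'],s['eef_rot'],s['contact_force'],s['moment'],s['grip_width'],s['joint_pos'])"
```

```text
4.3 [0.44773053 0.30700869 0.09078382] [ 3.13824489e+00 -1.73403677e-03  1.39544064e+00] [-1.74168382 -0.76483543  6.09497682] [-0.3021208   0.25558428 -0.05916497] 0.018878704294816095 [ 3.85327111e-01  4.65522663e-01  1.59596212e+00 -3.54091922e-04
  1.07635061e+00  5.60853149e-01]
```

Call:
move_arm --plan '[{"fingers": 0.0,"dx": 0,"dy": 0,"dz": 0,"rx": 0,"ry": 0,"rz": 0},{"fingers": 0.0,"dx": 0,"dy": 0,"dz": 0,"rx": 0,"ry": 0,"rz": 0}]' --force 110

```text
t: 4.55
tool_pos: [0.4477, 0.307, 0.0908]
eef_rot: [3.138, -0.002, 1.395]
contact_force: [-1.7, -0.5, 7.2]
grip_width: 0.0189
```

```bash
python3 shot.py w5; python3 -c "
import cv2;im=cv2.imread('pics/w5.png')[150:400,200:440];cv2.imwrite('pics/w5c.png',cv2.resize(im,None,fx=2.2,fy=2.2,interpolation=2))"
```

```text
4.6 [0.4477 0.307  0.0908] [ 3.1382e+00 -1.7000e-03  1.3954e+00] [ 0.39  0.47  1.6  -0.    1.08  0.56] [-2.08 -0.68  7.  ]
```

View pics/w5c.png

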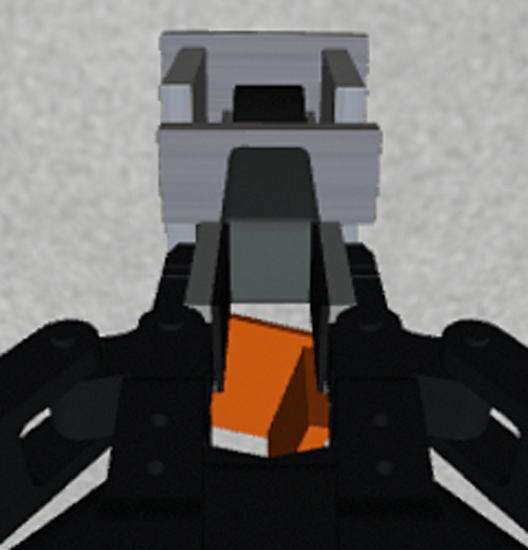

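Firm grip, pads flat on the handle. The reading is a steady 18.9 mm. Lifting straight up, then over to the +y end of the strip, tilting 30°.

Call:
move_arm --plan '[{"fingers": 0.0,"dx": 0,"dy": 0,"dz": 0.03,"rx": 0,"ry": 0,"rz": 0},{"fingers": 0.0,"dx": 0,"dy": 0,"dz": 0.04,"rx": 0,"ry": 0,"rz": 0},{"fingers": 0.0,"dx": 0,"dy": 0,"dz": 0.04,"rx": 0,"ry": 0,"rz": 0},{"fingers": 0.0,"dx": 0.0173,"dy": -0.0418,"dz": 0.001,"rx": 0,"ry": 0,"rz": 6.9},{"fingers": 0.0,"dx": 0.0173,"dy": -0.0418,"dz": 0.001,"rx": -0.42,"ry": -7.5,"rz": 0},{"fingers": 0.0,"dx": 0.0173,"dy": -0.0418,"dz": 0.001,"rx": -0.42,"ry": -7.5,"rz": 0},{"fingers": 0.0,"dx": 0.0173,"dy": -0.0418,"dz": 0.001,"rx": -0.42,"ry": -7.5,"rz": 0},{"fingers": 0.0,"dx": 0.0173,"dy": -0.0418,"dz": 0.001,"rx": -0.42,"ry": -7.5,"rz": 0},{"fingers": 0.0,"dx": 0,"dy": 0,"dz": 0,"rx": 0,"ry": 0,"rz": 0},{"fingers": 0.0,"dx": 0,"dy": 0,"dz": 0,"rx": 0,"ry": 0,"rz": 0}]' --force 110

```text
t: 5.85
tool_pos: [0.5333, 0.098, 0.2043]
eef_rot: [2.617, 0.0, 1.515]
contact_force: [0.4, -0.1, -2.6]
grip_width: 0.0187
```

```bash
cat > st.py <<'E'
from h import *
Z=np.radians(-3.2);X=np.array([np.cos(Z)*.866,np.sin(Z)*.866,.5]);Y=np.array([-np.sin(Z),np.cos(Z),0]);N=np.cross(X,Y);O=np.array([.5986,.0172,.087])
def rep():
    s=sense();R=Ro.from_euler("xyz",s["eef_rot"]).as_matrix();z=-R[:,2];w=s["tool_pos"]-.0768*z
    print(round(s["t"],2),"tcp",s["tool_pos"].round(4),"wheel trim xyz mm",(1000*np.array([X,Y,N])@(w-O)).round(1),"F trim",(np.array([X,Y,N])@s["contact_force"]).round(1),"M",s["moment"].round(2),"align",(np.array([X,Y,N])@R[:,[1,0,2]]).round(3).tolist(),s["joint_pos"].round(2),s["grip_width"].round(4))
if __name__=="__main__": rep()
E
python3 st.py; python3 - <<'E'
from h import *
im=camera("side");cv2.imwrite("pics/s1.png",cv2.resize(im[90:290,170:420],None,fx=2.4,fy=2.4,interpolation=2)[...,::-1])
E
```

```text
Traceback (most recent call last):
  File "st.py", line 6, in <module>
    if __name__=="__main__": rep()
                             ~~~^^
  File "st.py", line 5, in rep
    print(round(s["t"],2),"tcp",s["tool_pos"].round(4),"wheel trim xyz mm",(1000*np.array([X,Y,N])@(w-O)).round(1),"F trim",(np.array([X,Y,N])@s["contact_force"]).round(1),"M",s["moment"].round(2),"align",(np.array([X,Y,N])@R[:,[1,0,2]]).round(3).tolist(),s["joint_pos"].round(2),s["grip_width"].round(4))
                                                                                                                                                                                                                                                                                        ^^^^^^^^^^^^^^^^^^^^^
AttributeError: 'float' object has no attribute 'round'
```

View pics/s1.png

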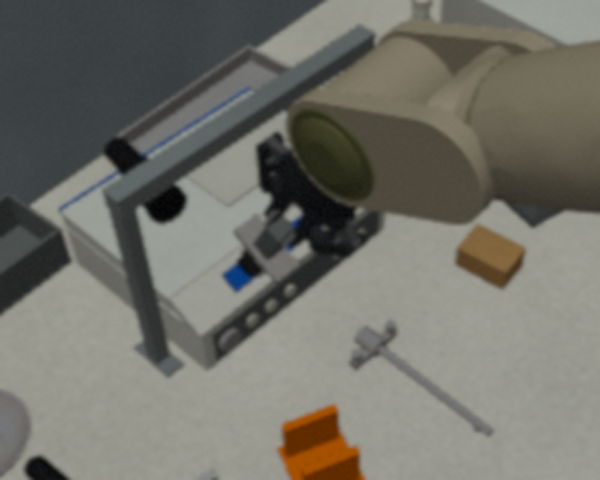

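The roller sits square over the +y end of the strip, clear of rail and posts. Descending along the normal.

Call:
move_arm --plan '[{"fingers": 0.0,"dx": 0.012,"dy": -0.0006,"dz": -0.0187,"rx": 0,"ry": 0,"rz": 0},{"fingers": 0.0,"dx": 0.012,"dy": -0.0006,"dz": -0.0187,"rx": 0,"ry": 0,"rz": 0},{"fingers": 0.0,"dx": 0.0025,"dy": 0,"dz": -0.0043,"rx": 0,"ry": 0,"rz": 0},{"fingers": 0.0,"dx": 0.0025,"dy": 0,"dz": -0.0043,"rx": 0,"ry": 0,"rz": 0},{"fingers": 0.0,"dx": 0,"dy": 0,"dz": 0,"rx": 0,"ry": 0,"rz": 0}]' --force 110

```text
t: 6.52
tool_pos: [0.5622, 0.0969, 0.1579]
eef_rot: [2.617, 0.0, 1.516]
contact_force: [-1.3, -1.1, -2.4]
grip_width: 0.0187
```

```bash
sed -i 's/s\["grip_width"\].round(4)/round(s["grip_width"],4)/' st.py; python3 st.py
```

```text
6.53 tcp [0.5622 0.0969 0.1579] wheel trim xyz mm [ 0.2 77.6  4.9] F trim [-2.2 -1.2 -1.5] M [ 0.03  0.56 -0.02] align [[1.0, -0.001, 0.001], [0.001, 1.0, 0.0], [0.001, 0.0, -1.0]] [-0.03  0.21  1.87 -0.03  0.53  0.05] 0.0187
```

Call:
move_arm --plan '[{"fingers": 0.0,"dx": 0.001,"dy": 0,"dz": -0.0017,"rx": 0,"ry": 0,"rz": 0},{"fingers": 0.0,"dx": 0.001,"dy": 0,"dz": -0.0017,"rx": 0,"ry": 0,"rz": 0},{"fingers": 0.0,"dx": 0,"dy": 0,"dz": 0,"rx": 0,"ry": 0,"rz": 0}]' --force 110

```text
t: 6.9
tool_pos: [0.5643, 0.0967, 0.1543]
eef_rot: [2.616, 0.0, 1.516]
contact_force: [-2.9, 0.9, 3.2]
grip_width: 0.0191
```

```bash
python3 st.py
```

```text
6.9 tcp [0.5643 0.0967 0.1543] wheel trim xyz mm [ 0.3 77.4  0.8] F trim [-0.9  0.8  4.2] M [0.13 0.56 0.08] align [[1.0, -0.001, 0.002], [0.001, 1.0, 0.0], [0.002, 0.0, -1.0]] [-0.03  0.22  1.87 -0.03  0.52  0.05] 0.0191
```

Call:
move_arm --plan '[{"fingers": 0.0,"dx": -0.0006,"dy": -0.011,"dz": 0,"rx": 0,"ry": 0,"rz": 0},{"fingers": 0.0,"dx": -0.0006,"dy": -0.011,"dz": 0,"rx": 0,"ry": 0,"rz": 0},{"fingers": 0.0,"dx": -0.0006,"dy": -0.011,"dz": 0,"rx": 0,"ry": 0,"rz": 0},{"fingers": 0.0,"dx": -0.0006,"dy": -0.011,"dz": 0,"rx": 0,"ry": 0,"rz": 0}]' --force 110

```text
t: 7.4
tool_pos: [0.562, 0.0526, 0.1544]
eef_rot: [2.616, 0.0, 1.516]
contact_force: [-4.9, 0.4, 5.2]
grip_width: 0.0187
```

```bash
python3 st.py
```

```text
7.4 tcp [0.562  0.0526 0.1544] wheel trim xyz mm [ 0.5 33.3  0.9] F trim [-1.6  0.1  7. ] M [0.23 0.49 0.16] align [[1.0, -0.001, 0.002], [0.001, 1.0, 0.0], [0.002, 0.0, -1.0]] [-0.13  0.2   1.9   0.08  0.52 -0.14] 0.0187
```

Call:
move_arm --plan '[{"fingers": 0.0,"dx": -0.0006,"dy": -0.011,"dz": 0,"rx": 0,"ry": 0,"rz": 0},{"fingers": 0.0,"dx": -0.0006,"dy": -0.011,"dz": 0,"rx": 0,"ry": 0,"rz": 0},{"fingers": 0.0,"dx": -0.0006,"dy": -0.011,"dz": 0,"rx": 0,"ry": 0,"rz": 0},{"fingers": 0.0,"dx": -0.0006,"dy": -0.011,"dz": 0,"rx": 0,"ry": 0,"rz": 0},{"fingers": 0.0,"dx": -0.0006,"dy": -0.011,"dz": 0,"rx": 0,"ry": 0,"rz": 0},{"fingers": 0.0,"dx": -0.0006,"dy": -0.011,"dz": 0,"rx": 0,"ry": 0,"rz": 0},{"fingers": 0.0,"dx": -0.0006,"dy": -0.011,"dz": 0,"rx": 0,"ry": 0,"rz": 0},{"fingers": 0.0,"dx": -0.0006,"dy": -0.011,"dz": 0,"rx": 0,"ry": 0,"rz": 0},{"fingers": 0.0,"dx": -0.0006,"dy": -0.011,"dz": 0,"rx": 0,"ry": 0,"rz": 0},{"fingers": 0.0,"dx": -0.0006,"dy": -0.011,"dz": 0,"rx": 0,"ry": 0,"rz": 0},{"fingers": 0.0,"dx": 0,"dy": 0,"dz": 0,"rx": 0,"ry": 0,"rz": 0}]' --force 110

```text
t: 8.78
tool_pos: [0.5561, -0.0583, 0.1547]
eef_rot: [2.616, 0.001, 1.515]
contact_force: [-3.6, 0.6, 5.2]
grip_width: 0.019
```

```bash
python3 st.py
```

```text
8.78 tcp [ 0.5561 -0.0583  0.1547] wheel trim xyz mm [  0.9 -77.9   0.9] F trim [-0.5  0.4  6.3] M [0.04 0.51 0.03] align [[1.0, -0.001, 0.002], [0.001, 1.0, -0.001], [0.002, -0.001, -1.0]] [-0.4   0.18  1.92  0.32  0.56 -0.58] 0.019
```

Call:
move_arm --plan '[{"fingers": 0.0,"dx": 0.0005,"dy": 0,"dz": -0.0009,"rx": 0,"ry": 0,"rz": 0},{"fingers": 0.0,"dx": 0.0005,"dy": 0,"dz": -0.0009,"rx": 0,"ry": 0,"rz": 0},{"fingers": 0.0,"dx": 0,"dy": 0,"dz": 0,"rx": 0,"ry": 0,"rz": 0}]' --force 110

```text
t: 9.15
tool_pos: [0.5575, -0.0579, 0.1548]
eef_rot: [2.613, 0.003, 1.516]
contact_force: [-20.1, 0.3, 23.8]
grip_width: 0.0188
```

```bash
python3 st.py
```

```text
9.15 tcp [ 0.5575 -0.0579  0.1548] wheel trim xyz mm [  2.4 -77.4   0.4] F trim [-5.5 -0.8 30.7] M [ 0.02  1.28 -0.01] align [[1.0, -0.002, 0.005], [0.002, 1.0, -0.002], [0.005, -0.002, -1.0]] [-0.4   0.18  1.92  0.32  0.56 -0.58] 0.0188
```

At section 0 the wheel now bears on the stop at about 31 N. Rolling back firmly at this depth.

Call:
move_arm --plan '[{"fingers": 0.0,"dx": -0.0003,"dy": 0.011,"dz": -0.0005,"rx": 0,"ry": 0,"rz": 0},{"fingers": 0.0,"dx": 0.0006,"dy": 0.011,"dz": 0,"rx": 0,"ry": 0,"rz": 0},{"fingers": 0.0,"dx": 0.0006,"dy": 0.011,"dz": 0,"rx": 0,"ry": 0,"rz": 0},{"fingers": 0.0,"dx": 0.0006,"dy": 0.011,"dz": 0,"rx": 0,"ry": 0,"rz": 0},{"fingers": 0.0,"dx": 0.0006,"dy": 0.011,"dz": 0,"rx": 0,"ry": 0,"rz": 0},{"fingers": 0.0,"dx": 0.0006,"dy": 0.011,"dz": 0,"rx": 0,"ry": 0,"rz": 0},{"fingers": 0.0,"dx": 0.0006,"dy": 0.011,"dz": 0,"rx": 0,"ry": 0,"rz": 0}]' --force 110

```text
t: 10.02
tool_pos: [0.5613, 0.0194, 0.1543]
eef_rot: [2.612, 0.002, 1.516]
contact_force: [-12.3, -0.8, 17.5]
grip_width: 0.0191
```

```bash
python3 st.py
```

```text
10.03 tcp [0.5613 0.0194 0.1543] wheel trim xyz mm [ 1.8 -0.   0.1] F trim [-1.9 -1.5 21.3] M [-0.36  0.56 -0.34] align [[1.0, -0.001, 0.006], [0.001, 1.0, -0.001], [0.006, -0.001, -1.0]] [-0.21  0.19  1.92  0.16  0.52 -0.28] 0.0191
```

Call:
move_arm --plan '[{"fingers": 0.0,"dx": 0.0006,"dy": 0.011,"dz": 0,"rx": 0,"ry": 0,"rz": 0},{"fingers": 0.0,"dx": 0.0006,"dy": 0.011,"dz": 0,"rx": 0,"ry": 0,"rz": 0},{"fingers": 0.0,"dx": 0.0006,"dy": 0.011,"dz": 0,"rx": 0,"ry": 0,"rz": 0},{"fingers": 0.0,"dx": 0.0006,"dy": 0.011,"dz": 0,"rx": 0,"ry": 0,"rz": 0},{"fingers": 0.0,"dx": 0.0006,"dy": 0.011,"dz": 0,"rx": 0,"ry": 0,"rz": 0},{"fingers": 0.0,"dx": 0.0006,"dy": 0.011,"dz": 0,"rx": 0,"ry": 0,"rz": 0},{"fingers": 0.0,"dx": 0.0006,"dy": 0.011,"dz": 0,"rx": 0,"ry": 0,"rz": 0},{"fingers": 0.0,"dx": 0.0,"dy": 0.003,"dz": 0,"rx": 0,"ry": 0,"rz": 0},{"fingers": 0.0,"dx": 0.0,"dy": 0,"dz": 0,"rx": 0,"ry": 0,"rz": 0}]' --force 110

```text
t: 11.15
tool_pos: [0.5657, 0.0999, 0.1542]
eef_rot: [2.611, 0.0, 1.516]
contact_force: [-8.4, 0.7, 14.3]
grip_width: 0.0189
```

```bash
python3 st.py
```

```text
11.15 tcp [0.5657 0.0999 0.1542] wheel trim xyz mm [ 1.7 80.8  0.1] F trim [-0.1  0.2 16.6] M [-0.03  0.1  -0.08] align [[1.0, -0.001, 0.007], [0.001, 1.0, 0.0], [0.007, 0.0, -1.0]] [-0.02  0.22  1.87 -0.04  0.52  0.06] 0.0189
```

Call:
move_arm --plan '[{"fingers": 0.0,"dx": 0.0005,"dy": 0,"dz": -0.0009,"rx": 0,"ry": 0,"rz": 0},{"fingers": 0.0,"dx": 0,"dy": 0,"dz": 0,"rx": 0,"ry": 0,"rz": 0}]' --force 110

```text
t: 11.4
tool_pos: [0.5664, 0.0998, 0.1543]
eef_rot: [2.61, 0.0, 1.516]
contact_force: [-13.7, 0.4, 21.6]
grip_width: 0.0189
```

```bash
python3 st.py
```

```text
11.4 tcp [0.5664 0.0998 0.1543] wheel trim xyz mm [ 2.4 80.7 -0.2] F trim [-1.  -0.3 25.6] M [ 0.02  0.44 -0.  ] align [[1.0, -0.001, 0.008], [0.001, 1.0, 0.0], [0.008, 0.0, -1.0]] [-0.02  0.22  1.87 -0.04  0.52  0.06] 0.0189
```

Call:
move_arm --plan '[{"fingers": 0.0,"dx": -0.0006,"dy": -0.013,"dz": 0,"rx": 0,"ry": 0,"rz": 0},{"fingers": 0.0,"dx": -0.0007,"dy": -0.013,"dz": 0,"rx": 0,"ry": 0,"rz": 0},{"fingers": 0.0,"dx": -0.0007,"dy": -0.013,"dz": 0,"rx": 0,"ry": 0,"rz": 0},{"fingers": 0.0,"dx": -0.0007,"dy": -0.013,"dz": 0,"rx": 0,"ry": 0,"rz": 0},{"fingers": 0.0,"dx": -0.0007,"dy": -0.013,"dz": 0,"rx": 0,"ry": 0,"rz": 0},{"fingers": 0.0,"dx": -0.0007,"dy": -0.013,"dz": 0,"rx": 0,"ry": 0,"rz": 0}]' --force 110

```text
t: 12.15
tool_pos: [0.5622, 0.0213, 0.1544]
eef_rot: [2.61, 0.001, 1.516]
contact_force: [-16.6, 3.3, 27.2]
grip_width: 0.0194
```

```bash
python3 st.py
```

```text
12.15 tcp [0.5622 0.0213 0.1544] wheel trim xyz mm [ 2.6  2.1 -0.1] F trim [-1.   2.4 31.9] M [0.81 0.57 0.4 ] align [[1.0, -0.002, 0.008], [0.002, 1.0, -0.0], [0.008, -0.0, -1.0]] [-0.21  0.19  1.92  0.16  0.52 -0.27] 0.0194
```

Call:
move_arm --plan '[{"fingers": 0.0,"dx": -0.0007,"dy": -0.013,"dz": 0,"rx": 0,"ry": 0,"rz": 0},{"fingers": 0.0,"dx": -0.0007,"dy": -0.013,"dz": 0,"rx": 0,"ry": 0,"rz": 0},{"fingers": 0.0,"dx": -0.0007,"dy": -0.013,"dz": 0,"rx": 0,"ry": 0,"rz": 0},{"fingers": 0.0,"dx": -0.0007,"dy": -0.013,"dz": 0,"rx": 0,"ry": 0,"rz": 0},{"fingers": 0.0,"dx": -0.0007,"dy": -0.013,"dz": 0,"rx": 0,"ry": 0,"rz": 0},{"fingers": 0.0,"dx": -0.0007,"dy": -0.013,"dz": 0,"rx": 0,"ry": 0,"rz": 0},{"fingers": 0.0,"dx": 0,"dy": 0,"dz": 0,"rx": 0,"ry": 0,"rz": 0}]' --force 110

```text
t: 13.02
tool_pos: [0.558, -0.0577, 0.1548]
eef_rot: [2.61, 0.003, 1.515]
contact_force: [-22.4, 2.6, 32.6]
grip_width: 0.0189
```

```bash
python3 st.py
```

```text
13.03 tcp [ 0.558  -0.0577  0.1548] wheel trim xyz mm [  3.  -77.3   0.1] F trim [-3.2  1.3 39.4] M [0.56 0.86 0.32] align [[1.0, -0.001, 0.008], [0.001, 1.0, -0.003], [0.008, -0.003, -1.0]] [-0.4   0.18  1.92  0.33  0.55 -0.58] 0.0189
```

All sections have been rolled three times, the last pass at 25-39 N against the stops. Lifting off and standing the tool upright for a look at the strip.

Call:
move_arm --plan '[{"fingers": 0.0,"dx": -0.015,"dy": 0.001,"dz": 0.026,"rx": 0,"ry": 0,"rz": 0},{"fingers": 0.0,"dx": -0.02,"dy": 0.001,"dz": 0.035,"rx": 0,"ry": 0,"rz": 0},{"fingers": 0.0,"dx": -0.02,"dy": 0,"dz": 0.02,"rx": 0.42,"ry": 7.5,"rz": 0},{"fingers": 0.0,"dx": -0.02,"dy": 0.01,"dz": 0.02,"rx": 0.42,"ry": 7.5,"rz": 0},{"fingers": 0.0,"dx": -0.01,"dy": 0.02,"dz": 0.02,"rx": 0.42,"ry": 7.5,"rz": 0},{"fingers": 0.0,"dx": 0,"dy": 0.02,"dz": 0,"rx": 0.42,"ry": 7.5,"rz": 0},{"fingers": 0.0,"dx": 0,"dy": 0,"dz": 0,"rx": 0,"ry": 0,"rz": -6.9},{"fingers": 0.0,"dx": 0,"dy": 0,"dz": 0,"rx": 0,"ry": 0,"rz": 0}]' --force 110

```text
t: 14.02
tool_pos: [0.4717, -0.0044, 0.2712]
eef_rot: [-3.141, 0.0, 1.397]
contact_force: [0.5, -0.6, -2.3]
grip_width: 0.019
```

```bash
python3 shot.py w6; python3 - <<'E'
from h import *
import pickle
p,im=pickle.load(open("w6.pkl","rb")); m,c,s=blue(im); print(c,s)
x,y,w,h=s[:4];a=im[max(0,y-15):y+h+15,x-25:x+w+25];b=im[130:400,200:440]
a=cv2.resize(a,None,fx=580/a.shape[0],fy=580/a.shape[0],interpolation=2);b=cv2.resize(b,None,fx=1.7,fy=1.7)
o=np.zeros((580,a.shape[1]+b.shape[1],3),np.uint8);o[:,:a.shape[1]]=a[:580];o[:b.shape[0],a.shape[1]:]=b
cv2.imwrite("pics/w6c.png",o[:,:800,::-1])
q=cv2.boxPoints(cv2.minAreaRect(max(cv2.findContours(m,0,1)[0],key=len)))
for z in(.0875,.0925):
  P=[plane(ray("wrist",u,p),z) for u in [(q[i]+q[i-1])/2 for i in range(4)]];print(z,np.linalg.norm(P[0]-P[2]).round(4),np.linalg.norm(P[1]-P[3]).round(4),plane(ray("wrist",c,p),z).round(4))
E
```

```text
14.075 [ 0.4715 -0.0045  0.2714] [-3.1416e+00  1.0000e-04  1.3976e+00] [-0.26  0.15  1.53 -0.    1.46 -0.09] [-0.23 -0.52 -2.37]
[424.41901032 137.34282663] [ 410   67   27  143 2809]
0.0875 0.028 0.1745 [0.5982 0.0194 0.0875]
0.0925 0.0276 0.172 [0.5966 0.0202 0.0925]
```

View pics/w6c.png

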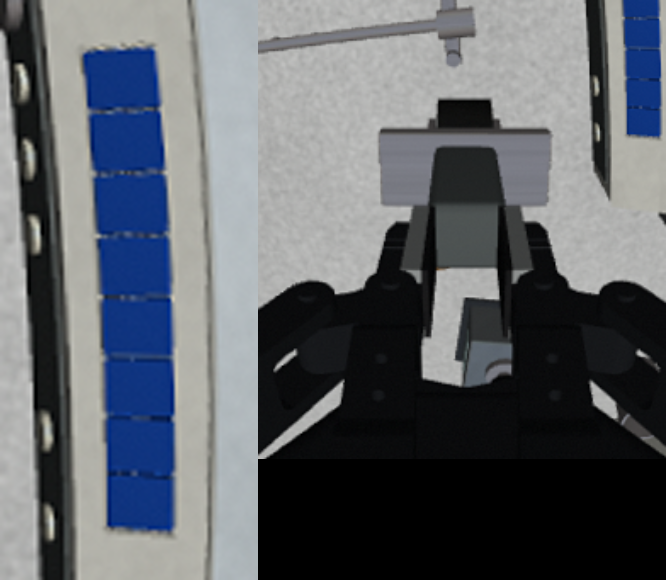

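The strip is even, with no step between the eight sections. Its measured length at z = 0.0875 is 174.5 mm, as a flush strip should give. The roller is still straight in the hand. Now back to the rest.

Call:
move_arm --plan '[{"fingers": 0.0,"dx": -0.004,"dy": 0.0518,"dz": 0,"rx": 0,"ry": 0,"rz": 0},{"fingers": 0.0,"dx": -0.004,"dy": 0.0518,"dz": 0,"rx": 0,"ry": 0,"rz": 0},{"fingers": 0.0,"dx": -0.004,"dy": 0.0518,"dz": -0.01,"rx": 0,"ry": 0,"rz": 0},{"fingers": 0.0,"dx": -0.004,"dy": 0.0518,"dz": -0.02,"rx": 0,"ry": 0,"rz": 0},{"fingers": 0.0,"dx": -0.004,"dy": 0.0518,"dz": -0.02,"rx": 0,"ry": 0,"rz": 0},{"fingers": 0.0,"dx": -0.004,"dy": 0.0518,"dz": -0.02,"rx": 0,"ry": 0,"rz": 0},{"fingers": 0.0,"dx": 0,"dy": 0,"dz": 0,"rx": 0,"ry": 0,"rz": 0},{"fingers": 0.0,"dx": 0,"dy": 0,"dz": 0,"rx": 0,"ry": 0,"rz": 0}]' --force 110

```text
t: 15.08
tool_pos: [0.4477, 0.3059, 0.202]
eef_rot: [3.141, -0.0, 1.396]
contact_force: [1.0, 0.4, -2.4]
grip_width: 0.0192
```

```bash
python3 -c "
from bench import *
s=sense();print(s['t'],s['tool_pos'],s['eef_rot'],s['contact_force'],s['moment'])"
```

```text
15.075 [0.44771839 0.30587238 0.20196847] [ 3.14096408e+00 -1.07706433e-05  1.39648689e+00] [ 0.95668047  0.39377584 -2.40005731] [-0.01403508 -0.06584016  0.04196637]
```

Call:
move_arm --plan '[{"fingers": 0.0,"dx": 0,"dy": 0.001,"dz": -0.035,"rx": 0,"ry": 0,"rz": 0},{"fingers": 0.0,"dx": 0,"dy": 0,"dz": -0.035,"rx": 0,"ry": 0,"rz": 0},{"fingers": 0.0,"dx": 0,"dy": 0,"dz": -0.025,"rx": 0,"ry": 0,"rz": 0},{"fingers": 0.0,"dx": 0,"dy": 0,"dz": -0.01,"rx": 0,"ry": 0,"rz": 0},{"fingers": 0.0,"dx": 0,"dy": 0,"dz": -0.004,"rx": 0,"ry": 0,"rz": 0},{"fingers": 0.0,"dx": 0,"dy": 0,"dz": 0,"rx": 0,"ry": 0,"rz": 0}]' --force 110

```text
t: 15.82
tool_pos: [0.448, 0.3073, 0.0936]
eef_rot: [3.14, -0.001, 1.395]
contact_force: [0.0, 0.6, -2.8]
grip_width: 0.0189
```

Call:
move_arm --plan '[{"fingers": 0.0,"dx": 0,"dy": 0,"dz": -0.002,"rx": 0,"ry": 0,"rz": 0},{"fingers": 0.0,"dx": 0,"dy": 0,"dz": 0,"rx": 0,"ry": 0,"rz": 0}]' --force 110

```text
t: 16.08
tool_pos: [0.4477, 0.3075, 0.0911]
eef_rot: [3.141, -0.0, 1.396]
contact_force: [0.2, 0.5, -1.5]
grip_width: 0.0187
```

Call:
move_arm --plan '[{"fingers": 0.0,"dx": 0,"dy": 0,"dz": -0.0007,"rx": 0,"ry": 0,"rz": 0},{"fingers": 0.0,"dx": 0,"dy": 0,"dz": 0,"rx": 0,"ry": 0,"rz": 0}]' --force 110

```text
t: 16.32
tool_pos: [0.4476, 0.3077, 0.0909]
eef_rot: [3.141, -0.001, 1.396]
contact_force: [-2.3, -0.1, 5.4]
grip_width: 0.0186
```

Call:
move_arm --plan '[{"fingers": 0.025,"dx": 0,"dy": 0,"dz": 0,"rx": 0,"ry": 0,"rz": 0},{"fingers": 0.035,"dx": 0,"dy": 0,"dz": 0,"rx": 0,"ry": 0,"rz": 0},{"fingers": 0.06,"dx": 0,"dy": 0,"dz": 0,"rx": 0,"ry": 0,"rz": 0},{"fingers": 0.07,"dx": 0,"dy": 0,"dz": 0,"rx": 0,"ry": 0,"rz": 0},{"fingers": 0.07,"dx": 0,"dy": 0,"dz": 0,"rx": 0,"ry": 0,"rz": 0},{"fingers": 0.07,"dx": 0,"dy": 0,"dz": 0.02,"rx": 0,"ry": 0,"rz": 0},{"fingers": 0.07,"dx": 0,"dy": 0,"dz": 0.04,"rx": 0,"ry": 0,"rz": 0},{"fingers": 0.07,"dx": 0,"dy": 0,"dz": 0.06,"rx": 0,"ry": 0,"rz": 0},{"fingers": 0.07,"dx": 0,"dy": 0,"dz": 0.0,"rx": 0,"ry": 0,"rz": 0},{"fingers": 0.07,"dx": 0,"dy": 0,"dz": 0.0,"rx": 0,"ry": 0,"rz": 0}]' --force 30

```text
t: 17.58
tool_pos: [0.4472, 0.3073, 0.2094]
eef_rot: [-3.141, 0.0, 1.395]
contact_force: [0.4, 0.2, -0.6]
grip_width: 0.07
```

```bash
python3 shot.py w7; python3 - <<'E'
import cv2
im=cv2.imread("pics/w7.png")[150:240,270:375];cv2.imwrite("pics/w7c.png",cv2.resize(im,None,fx=5,fy=5,interpolation=2))
E
```

```text
17.625 [0.4469 0.3072 0.2088] [-3.1397e+00  1.2000e-03  1.3954e+00] [ 0.39  0.35  1.44 -0.    1.36  0.56] [-0.59 -0.14 -0.89]
```

View pics/w7c.png

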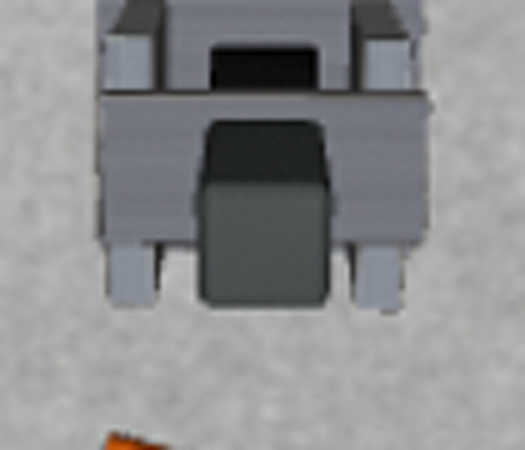

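The roller stands upright on its rest, plate on both rails, as at the start. Now to the counter, with the fingers shut.

Call:
move_arm --plan '[{"fingers": 0.07,"dx": 0,"dy": -0.03,"dz": 0.04,"rx": 0,"ry": 0,"rz": 0},{"fingers": 0.0,"dx": 0,"dy": -0.055,"dz": 0.02,"rx": 0,"ry": 0,"rz": 0},{"fingers": 0.0,"dx": 0,"dy": -0.06,"dz": 0,"rx": 0,"ry": 0,"rz": 0},{"fingers": 0.0,"dx": 0,"dy": -0.06,"dz": 0,"rx": 0,"ry": 0,"rz": 0},{"fingers": 0.0,"dx": 0,"dy": -0.06,"dz": 0,"rx": 0,"ry": 0,"rz": 0},{"fingers": 0.0,"dx": 0,"dy": -0.06,"dz": 0,"rx": 0,"ry": 0,"rz": 0},{"fingers": 0.0,"dx": 0,"dy": -0.06,"dz": 0,"rx": 0,"ry": 0,"rz": 0},{"fingers": 0.0,"dx": 0,"dy": -0.06,"dz": 0,"rx": 0,"ry": 0,"rz": 0},{"fingers": 0.0,"dx": 0,"dy": -0.06,"dz": 0,"rx": 0,"ry": 0,"rz": 0},{"fingers": 0.0,"dx": 0.004,"dy": -0.06,"dz": -0.03,"rx": 0,"ry": 0,"rz": 0},{"fingers": 0.0,"dx": 0.004,"dy": -0.052,"dz": -0.04,"rx": 0,"ry": 0,"rz": 0},{"fingers": 0.0,"dx": 0,"dy": 0,"dz": 0,"rx": 0,"ry": 0,"rz": 0}]' --force 30

```text
t: 19.12
tool_pos: [0.4532, -0.3042, 0.1992]
eef_rot: [-3.134, -0.005, 1.392]
contact_force: [-0.2, -0.4, 0.7]
grip_width: -0.0
```

```bash
python3 shot.py w8; python3 - <<'E'
from h import *
import pickle
w1=pickle.load(open("w1.pkl","rb"))[0];p,im=pickle.load(open("w8.pkl","rb"))
m=(im.max(2)<45).astype(np.uint8);n,l,s,c=cv2.connectedComponentsWithStats(m)
for i in range(1,n):
    if 150<s[i,4]<6000: print(c[i],s[i],plane(ray("wrist",c[i],p),.088).round(4),tri([ray("wrist",c[i],p),ray("wrist",(340.2,194.4),w1)]))
a=im[130:400,200:440];cv2.imwrite("pics/w8c.png",cv2.resize(a,None,fx=2,fy=2,interpolation=2)[...,::-1])
E
```

```text
19.175 [ 0.4541 -0.303   0.2015] [-3.1374 -0.0032  1.3935] [-0.8   0.37  1.44  0.    1.35 -0.63] [-0.71  1.16  0.35]
[481.51534884  16.05348837] [ 435    0  118   42 2150] [ 0.6362 -0.1546  0.088 ] (array([ 0.45791484, -0.22262173,  0.37952068]), [5.9, 5.9])
[612.69251101  57.48370044] [ 599    0   24  117 1135] [ 0.8397 -0.1906  0.088 ] (array([ 0.45491804, -0.22191574,  0.37744155]), [3.2, 3.2])
[55.20812183 79.64974619] [ 30  23  37  98 197] [ 0.1673 -0.108   0.088 ] (array([ 0.45588703, -0.22181797,  0.35795145]), [3.3, 3.3])
[569.57410882  73.2467167 ] [ 557   26   23   96 1066] [ 0.7479 -0.2137  0.088 ] (array([ 0.45501013, -0.22106061,  0.38059181]), [3.4, 3.4])
[14.1969377  70.00844773] [   0   28   40   75 1894] [ 0.0773 -0.0568  0.088 ] (array([ 0.45576738, -0.2211569 ,  0.36028717]), [3.2, 3.2])
[328.69056604 144.68113208] [292 136  75  26 530] [ 0.4665 -0.2612  0.088 ] (array([ 0.4617245 , -0.22722801,  0.34740521]), [7.6, 7.6])
[326.0998782  196.05359318] [310 180  33  33 821] [ 0.4556 -0.3089  0.088 ] (array([ 0.45610798, -0.30595931,  0.09797415]), [0.1, 0.1])
[440.88717949 236.40769231] [429 214  30  54 780] [ 0.5661 -0.3729  0.088 ] (array([ 0.45546278, -0.20729336,  0.4045505 ]), [3.3, 3.3])
[480.60621762 246.08549223] [463 236  29  29 386] [ 0.6142 -0.3951  0.088 ] (array([ 0.45525861, -0.21093816,  0.39359158]), [2.9, 2.9])
```

Two wrist views agree on the cap at (0.4556, -0.309), about 31 mm across. Pressing it now.

Call:
move_arm --plan '[{"fingers": 0.0,"dx": 0.0015,"dy": -0.006,"dz": -0.03,"rx": 0,"ry": 0,"rz": 0},{"fingers": 0.0,"dx": 0,"dy": 0,"dz": -0.035,"rx": 0,"ry": 0,"rz": 0},{"fingers": 0.0,"dx": 0,"dy": 0,"dz": -0.02,"rx": 0,"ry": 0,"rz": 0},{"fingers": 0.0,"dx": 0,"dy": 0,"dz": 0,"rx": 0,"ry": 0,"rz": 0}]' --force 30

```text
t: 19.68
tool_pos: [0.4564, -0.3074, 0.1187]
eef_rot: [-3.14, -0.001, 1.397]
contact_force: [0.2, 0.0, 0.7]
grip_width: 0.0002
```

Call:
move_arm --plan '[{"fingers": 0.0,"dx": 0,"dy": 0,"dz": -0.007,"rx": 0,"ry": 0,"rz": 0},{"fingers": 0.0,"dx": 0,"dy": 0,"dz": -0.007,"rx": 0,"ry": 0,"rz": 0},{"fingers": 0.0,"dx": 0,"dy": 0,"dz": -0.005,"rx": 0,"ry": 0,"rz": 0},{"fingers": 0.0,"dx": 0,"dy": 0,"dz": -0.004,"rx": 0,"ry": 0,"rz": 0},{"fingers": 0.0,"dx": 0,"dy": 0,"dz": 0,"rx": 0,"ry": 0,"rz": 0}]' --force 30

```text
t: 20.3
tool_pos: [0.4564, -0.3088, 0.0958]
eef_rot: [-3.141, -0.0, 1.395]
contact_force: [0.3, 0.1, 0.3]
grip_width: 0.0004
```

Call:
move_arm --plan '[{"fingers": 0.0,"dx": 0,"dy": 0,"dz": -0.003,"rx": 0,"ry": 0,"rz": 0},{"fingers": 0.0,"dx": 0,"dy": 0,"dz": 0,"rx": 0,"ry": 0,"rz": 0}]' --force 30

```text
t: 20.55
tool_pos: [0.4564, -0.3088, 0.0929]
eef_rot: [-3.141, -0.0, 1.395]
contact_force: [-0.4, 0.6, 0.2]
grip_width: 0.0
```

```bash
python3 - <<'E'
from h import *
print(sense()["contact_force"],sense()["tool_pos"])
a=camera("wrist")[130:400,200:440];b=camera("side")[120:200,350:440]
a=cv2.resize(a,None,fx=1.6,fy=1.6,interpolation=2);b=cv2.resize(b,None,fx=4.5,fy=4.5,interpolation=2)
o=np.zeros((max(a.shape[0],b.shape[0]),a.shape[1]+b.shape[1],3),np.uint8);o[:a.shape[0],:a.shape[1]]=a;o[:b.shape[0],a.shape[1]:]=b
cv2.imwrite("pics/w9.png",cv2.convertScaleAbs(o,alpha=1.4)[...,::-1])
E
```

```text
[-0.35449832  0.59596541  0.20755776] [ 0.4564286  -0.30880527  0.09294562]
```

View pics/w9.png

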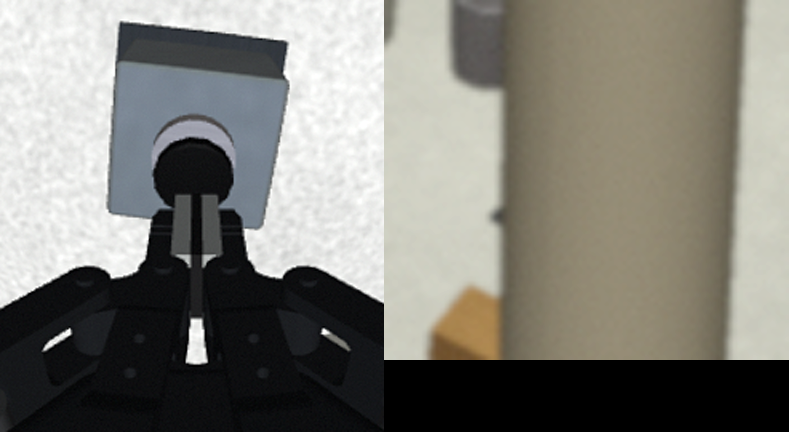

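The picture shows the shut fingers just above and behind the cap, with no force felt yet. So the tips seem higher than expected. I'll keep going down in small steps and watch the force.

Call:
move_arm --plan '[{"fingers": 0.0,"dx": 0,"dy": 0,"dz": -0.003,"rx": 0,"ry": 0,"rz": 0},{"fingers": 0.0,"dx": 0,"dy": 0,"dz": 0,"rx": 0,"ry": 0,"rz": 0}]' --force 30

```text
t: 20.9
tool_pos: [0.4564, -0.3087, 0.0898]
eef_rot: [-3.141, -0.0, 1.395]
contact_force: [0.4, -0.6, -0.0]
grip_width: -0.0001
```

Call:
move_arm --plan '[{"fingers": 0.0,"dx": 0,"dy": 0,"dz": -0.004,"rx": 0,"ry": 0,"rz": 0},{"fingers": 0.0,"dx": 0,"dy": 0,"dz": 0,"rx": 0,"ry": 0,"rz": 0}]' --force 30

```text
t: 21.15
tool_pos: [0.4563, -0.3087, 0.0857]
eef_rot: [-3.141, -0.0, 1.395]
contact_force: [0.2, 0.6, -0.8]
grip_width: -0.0003
```

```bash
python3 - <<'E'
from h import *
s=sense();print(s["contact_force"],s["tool_pos"],s["grip_width"])
p=camera_params("wrist");im=camera("wrist");K=p["mtx"];T=np.array(p["pose"]);R=Ro.from_euler("xyz",s["eef_rot"]).as_matrix()
def proj(P):
    c=T[:3,:3].T@(np.array(P)-T[:3,3]);r=np.hypot(c[0],c[1]);a=np.arctan2(r,-c[2])/r;return (K[0,2]+K[0,0]*a*c[0],K[1,2]-K[1,1]*a*c[1])
for l in((.011,.014),(-.011,.014),(.011,-.028)): print("tip",l,np.round(proj(s["tool_pos"]+R@[l[0],0,l[1]]),1))
for z in(.088,.082,.076): print("cap",z,[np.round(proj([.4556,-.309+d,z]),1).tolist() for d in(.016,0,-.016)])
g=im[195:290,321].max(1);print(g.tolist());g=im[195:290,312].max(1);print(g.tolist());print(im[225,290:355].max(1).tolist())
E
```

```text
[ 0.22198584  0.55567718 -0.8356    ] [ 0.45631062 -0.30865973  0.08567536] -0.0002689093055559816
tip (0.011, 0.014) [321.5 218.2]
tip (-0.011, 0.014) [321.6 249.1]
tip (0.011, -0.028) [321.3 248.5]
cap 0.088 [[315.5, 221.6], [320.4, 246.0], [325.0, 268.5]]
cap 0.082 [[315.8, 217.9], [320.5, 241.6], [324.9, 263.7]]
cap 0.076 [[316.0, 214.3], [320.5, 237.5], [324.9, 259.2]]
[106, 104, 107, 106, 104, 104, 105, 104, 106, 92, 70, 57, 55, 68, 111, 126, 125, 126, 123, 122, 122, 124, 124, 124, 131, 75, 0, 4, 7, 12, 22, 18, 14, 14, 16, 14, 13, 13, 13, 14, 15, 14, 11, 13, 12, 11, 13, 10, 12, 15, 12, 11, 11, 16, 13, 10, 7, 9, 7, 7, 3, 7, 7, 7, 9, 10, 6, 8, 6, 5, 9, 7, 9, 7, 6, 7, 9, 7, 10, 6, 10, 6, 10, 10, 8, 8, 9, 6, 10, 8, 9, 6, 10, 6, 19]
[105, 106, 104, 104, 103, 105, 104, 104, 105, 106, 96, 73, 53, 54, 62, 101, 130, 124, 121, 122, 124, 123, 124, 123, 128, 130, 98, 18, 2, 7, 9, 19, 19, 17, 13, 13, 14, 15, 15, 15, 13, 15, 12, 14, 14, 12, 14, 14, 10, 14, 11, 12, 12, 11, 12, 15, 31, 64, 60, 58, 60, 57, 59, 59, 59, 60, 58, 58, 59, 59, 59, 58, 59, 61, 60, 57, 59, 58, 59, 59, 58, 59, 57, 59, 59, 58, 58, 59, 58, 58, 59, 59, 58, 55, 118]
[103, 104, 104, 104, 100, 92, 118, 119, 119, 119, 120, 120, 122, 123, 99, 50, 7, 3, 4, 5, 6, 9, 9, 11, 13, 19, 21, 20, 20, 20, 20, 22, 21, 22, 22, 21, 21, 19, 17, 19, 13, 6, 3, 3, 8, 37, 58, 82, 108, 127, 125, 123, 124, 123, 125, 128, 86, 96, 106, 105, 106, 106, 106, 105, 105]
```

The cap still reads about 0.086, so it isn't pressed. The image puts the fingertips some 28 mm higher than nominal. Continuing down carefully.

Call:
move_arm --plan '[{"fingers": 0.0,"dx": 0,"dy": 0,"dz": -0.004,"rx": 0,"ry": 0,"rz": 0},{"fingers": 0.0,"dx": 0,"dy": 0,"dz": -0.004,"rx": 0,"ry": 0,"rz": 0},{"fingers": 0.0,"dx": 0,"dy": 0,"dz": 0,"rx": 0,"ry": 0,"rz": 0}]' --force 30

```text
t: 21.58
tool_pos: [0.4563, -0.3087, 0.0777]
eef_rot: [-3.141, -0.0, 1.395]
contact_force: [-0.0, -0.8, -0.4]
grip_width: 0.0005
```

```bash
python3 - <<'E'
from h import *
s=sense();print(s["contact_force"],s["tool_pos"],s["moment"],s["joint_pos"])
im=camera("wrist");print(im[195:270,321].max(1).tolist());print(im[195:270,312].max(1).tolist())
E
```

```text
[-0.03596969 -0.82092526 -0.42554408] [ 0.45630711 -0.30866517  0.07765282] [ 0.03125107 -0.02969726  0.026887  ] [-8.07448685e-01  5.00428725e-01  1.57927163e+00 -8.90904979e-07
  1.06270391e+00 -6.32058998e-01]
[106, 106, 108, 106, 107, 106, 106, 106, 106, 105, 105, 106, 105, 94, 70, 58, 57, 58, 87, 119, 127, 126, 125, 121, 122, 124, 123, 124, 125, 130, 70, 15, 3, 7, 7, 19, 20, 17, 11, 12, 12, 13, 14, 13, 14, 14, 11, 13, 12, 11, 12, 13, 13, 12, 13, 12, 10, 7, 8, 6, 8, 8, 8, 9, 5, 9, 7, 8, 7, 11, 8, 9, 10, 9, 8]
[104, 104, 105, 104, 106, 104, 104, 104, 104, 104, 104, 104, 104, 105, 107, 85, 51, 55, 53, 80, 111, 128, 123, 120, 123, 124, 122, 123, 125, 129, 129, 97, 43, 2, 3, 5, 12, 17, 17, 12, 13, 16, 12, 14, 10, 12, 13, 14, 13, 15, 14, 13, 14, 13, 11, 15, 30, 62, 60, 58, 59, 58, 59, 59, 60, 58, 58, 59, 58, 57, 60, 58, 59, 59, 58]
```

Call:
move_arm --plan '[{"fingers": 0.0,"dx": 0,"dy": 0,"dz": -0.004,"rx": 0,"ry": 0,"rz": 0},{"fingers": 0.0,"dx": 0,"dy": 0,"dz": -0.004,"rx": 0,"ry": 0,"rz": 0},{"fingers": 0.0,"dx": 0,"dy": 0,"dz": -0.003,"rx": 0,"ry": 0,"rz": 0},{"fingers": 0.0,"dx": 0,"dy": 0,"dz": 0,"rx": 0,"ry": 0,"rz": 0}]' --force 30

```text
t: 22.12
tool_pos: [0.4564, -0.3087, 0.0668]
eef_rot: [-3.141, -0.0, 1.395]
contact_force: [0.4, 0.2, 0.4]
grip_width: -0.0001
```

Call:
move_arm --plan '[{"fingers": 0.0,"dx": 0,"dy": 0,"dz": -0.003,"rx": 0,"ry": 0,"rz": 0},{"fingers": 0.0,"dx": 0,"dy": 0,"dz": 0,"rx": 0,"ry": 0,"rz": 0}]' --force 30

```text
t: 22.38
tool_pos: [0.4564, -0.3088, 0.0639]
eef_rot: [-3.141, -0.0, 1.395]
contact_force: [0.3, 0.6, 0.8]
grip_width: -0.0001
```

Call:
move_arm --plan '[{"fingers": 0.0,"dx": 0,"dy": 0,"dz": -0.003,"rx": 0,"ry": 0,"rz": 0},{"fingers": 0.0,"dx": 0,"dy": 0,"dz": 0,"rx": 0,"ry": 0,"rz": 0}]' --force 30

```text
t: 22.62
tool_pos: [0.4566, -0.309, 0.0613]
eef_rot: [3.141, 0.0, 1.395]
contact_force: [-0.2, 0.5, 4.1]
grip_width: -0.0004
```

Contact at TCP z of about 0.0613 with 4 N, which is the plunger's preload. Pressing the 12 mm travel.

Call:
move_arm --plan '[{"fingers": 0.0,"dx": 0,"dy": 0,"dz": -0.004,"rx": 0,"ry": 0,"rz": 0},{"fingers": 0.0,"dx": 0,"dy": 0,"dz": -0.004,"rx": 0,"ry": 0,"rz": 0},{"fingers": 0.0,"dx": 0,"dy": 0,"dz": -0.003,"rx": 0,"ry": 0,"rz": 0},{"fingers": 0.0,"dx": 0,"dy": 0,"dz": 0,"rx": 0,"ry": 0,"rz": 0}]' --force 30

```text
t: 23.12
tool_pos: [0.4567, -0.309, 0.0508]
eef_rot: [3.141, 0.001, 1.395]
contact_force: [-3.0, 1.9, 8.7]
grip_width: -0.0
```

Call:
move_arm --plan '[{"fingers": 0.0,"dx": 0,"dy": 0,"dz": -0.002,"rx": 0,"ry": 0,"rz": 0},{"fingers": 0.0,"dx": 0,"dy": 0,"dz": 0,"rx": 0,"ry": 0,"rz": 0}]' --force 30

```text
t: 23.38
tool_pos: [0.4568, -0.3091, 0.0502]
eef_rot: [3.14, 0.001, 1.396]
contact_force: [-5.2, 5.8, 20.7]
grip_width: 0.0
```

It's at the stop: force jumped to 21 N with only 0.6 mm more travel. Letting it back up.

Call:
move_arm --plan '[{"fingers": 0.0,"dx": 0,"dy": 0,"dz": 0.006,"rx": 0,"ry": 0,"rz": 0},{"fingers": 0.0,"dx": 0,"dy": 0,"dz": 0.012,"rx": 0,"ry": 0,"rz": 0},{"fingers": 0.0,"dx": 0,"dy": 0,"dz": 0.03,"rx": 0,"ry": 0,"rz": 0},{"fingers": 0.0,"dx": 0,"dy": 0,"dz": 0.05,"rx": 0,"ry": 0,"rz": 0},{"fingers": 0.0,"dx": 0,"dy": 0,"dz": 0.052,"rx": 0,"ry": 0,"rz": 0},{"fingers": 0.0,"dx": 0,"dy": 0,"dz": 0,"rx": 0,"ry": 0,"rz": 0},{"fingers": 0.0,"dx": 0,"dy": 0,"dz": 0,"rx": 0,"ry": 0,"rz": 0}]' --force 30

```text
t: 24.25
tool_pos: [0.4561, -0.3085, 0.1972]
eef_rot: [-3.14, -0.001, 1.395]
contact_force: [-1.0, -0.1, -0.2]
grip_width: 0.0002
```

```bash
python3 shot.py w10; python3 - <<'E'
from h import *
import pickle
C={}
for k in("w8","w10"):
    p,im=pickle.load(open(k+".pkl","rb"));m=(im.max(2)<45).astype(np.uint8);n,l,s,c=cv2.connectedComponentsWithStats(m)
    for i in range(1,n):
        if 500<s[i,4]<1200 and 270<c[i,0]<370 and c[i,1]>170: print(k,c[i],s[i],plane(ray("wrist",c[i],p),.088).round(4),plane(ray("wrist",c[i],p),.076).round(4))
a=cv2.imread("pics/top0.png").astype(int);b=camera("top")[...,::-1].astype(int)
d=(np.abs(a-b).max(2)>40).astype(np.uint8);d=cv2.morphologyEx(d,2,np.ones((2,2)));n,l,s,c=cv2.connectedComponentsWithStats(d)
for i in range(1,n):
    if s[i,4]>5: print("diff",s[i])
E
```

```text
24.3 [ 0.456  -0.3084  0.1967] [-3.1395e+00 -1.5000e-03  1.3954e+00] [-0.81  0.38  1.43 -0.    1.34 -0.63] [ 0.75 -0.23 -0.92]
w8 [326.0998782  196.05359318] [310 180  33  33 821] [ 0.4556 -0.3089  0.088 ] [ 0.455  -0.3126  0.076 ]
w10 [321.55193237 192.55676329] [306 177  32  32 828] [ 0.4556 -0.309   0.088 ] [ 0.455  -0.3125  0.076 ]
diff [471 154   7   5  21]
diff [465 162   9  12  68]
diff [456 164   7   8  42]
diff [483 172  20  29 215]
diff [496 172  25  25 214]
diff [457 174   4   3  11]
diff [431 176  23  23 102]
diff [ 442  179   62   86 1451]
diff [508 199   8   3  18]
diff [443 200   5   4  14]
diff [430 206   8   9  57]
diff [510 206   4   4  10]
diff [ 240  225   82  140 2981]
diff [369 224  53  44 815]
diff [425 224  11   5  31]
diff [324 236  21  22 252]
diff [315 259  22   4  59]
diff [391 260  49   6 265]
diff [354 264  12  10  62]
diff [ 413  267  190  133 9329]
diff [323 273   8  20  92]
diff [374 276   8  37 134]
diff [330 293  27  19 234]
diff [407 292  10  18  69]
diff [308 303   3   2   6]
diff [352 313   3  26  61]
diff [384 329   7   4  19]
diff [589 341  26  43 505]
diff [384 342   4  24  66]
diff [306 351   4  15  40]
diff [331 351   7   3  17]
diff [384 363  24  37 638]
diff [358 371  26  29 259]
diff [511 371   3   3   8]
diff [590 394  24   4  80]
```

```bash
python3 - <<'E'
from h import *
for nm,im in(("old",cv2.imread("pics/top0.png")),("new",camera("top")[...,::-1])):
    h=cv2.cvtColor(np.ascontiguousarray(im),cv2.COLOR_BGR2HSV);n,l,s,c=cv2.connectedComponentsWithStats(cv2.inRange(h,(5,180,100),(18,255,255)))
    print(nm,[(c[i].round(1).tolist(),int(s[i,4])) for i in range(1,n) if s[i,4]>60])
    cv2.imwrite(f"pics/{nm}.png",im)
a=cv2.imread("pics/old.png").astype(int);b=cv2.imread("pics/new.png").astype(int)
print(np.abs(a-b)[190:232,210:262].max(),np.abs(a-b)[150:172,295:360].max(), [a[275,265].tolist(),b[275,265].tolist(),a[300,280].tolist(),b[300,280].tolist()])
E
```

```text
old [([276.5, 223.3], 362), ([237.5, 274.6], 320)]
new [([276.5, 223.3], 366), ([237.6, 274.8], 328)]
10 22 [[108, 110, 111], [102, 105, 106], [109, 111, 113], [47, 55, 59]]
```

Look-alikes, roller and rest are unchanged from the first picture, and the plunger is back up. Handing in.

```bash
python3 -c "
from bench import *
print(finish_job())"
```

```text
the job is handed in; nothing more can be done
None
```

The job is done and handed in at about 24 s of the 69 s allowed; no verdict was reported.

- **Strip:** I rolled it three times square to the slope, the last pass at about 25–39 N against the stops. The close-up showed all eight sections level. The strip measured 174.5 mm long at the flush height, against 175.4 mm nominal. I had no direct reading of the individual sections.
- **Roller:** It is back upright on its grey rest. The wrist view showed its plate on both rails, and the top view there matches the first picture.
- **Counter:** I pressed the plunger to its stop with the shut fingers; the force jumped to 21 N at the end of its travel. It came back up: the cap is the same size and in the same place as before the press.
- **Other things:** The orange look-alikes had not moved. The other changes in the top view appeared to be only the arm and its shadow. I did not check every bystander separately.

Three checks disagreed:
- **Fingertips:** The shut fingertips met the plunger about 40 mm lower in TCP height than the stated 14 mm overhang implies, so I found contact by force. By the same measure, the grip on the roller handle was shallower than planned, but it held.
- **Opening:** The gripper read 18.9 mm on the 24 mm handle.
- **Plunger height:** The fixed cameras put the cap 8 mm low (0.080 m), and two wrist views put it 10 mm high (0.098 m). I used the stated 0.088 m.

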